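# Load and lock the tilting brazing jig

## Robot

A 6-joint arm with a two-finger parallel gripper is mounted at the origin on the work surface. World frame = base frame: x ahead of the robot, y to its left, z up, the work surface at z = 0. Lengths are in m, angles in rad, forces in N, time in s.
With the tool pointing down it reaches from about 0.425 to 0.95 m from the base axis. Payload 3.5 kg.
Tool frame: the origin (TCP) lies on the centre line of the jaws, within the pads' length; the fingertips stand 14 mm ahead of it and the grasp point (between the pads) lies 5 mm behind it (ctrl.finger_overhang is the distance from the TCP to the fingertips, in m); z points along the fingers, y is the line along which they close (so a half turn about z gives the same grasp; the last joint's range is limited). The gripper opens to 85 mm and grips with 20 to 120 N. Pads are 22 mm wide; open, the fingers measure 114 mm over their backs; the gripper's body (76 mm by 85 mm) begins 54 mm behind the grasp point. The pads swing forward as they close: fully open they stand 13 mm farther back than shut.
Start: joints at [1, 0.286, 1.577, -0, 1.279, -0.15], TCP at [0.276, 0.616, 0.245] pointing down, gripper open.
Joint ranges: [-2.77, 2.77], [-0.9, 2.22], [0.21, 2.48], [-1.53, 4.67], [0.24, 2.81], [-2.84, 2.84]. Speed limits (rad/s): [2.79, 2.79, 3.14, 3.14, 3.14, 3.14].

## Interface

Orientations are given as a unit quaternion [x, y, z, w].
In Python, from plant import ctrl gives the robot as it stands.
- The arm moves only by the tool send_rows, never from a script. Its argument "moves" is text: rows parted by semicolons, each of 7 numbers parted by spaces: the turn, a rotation vector about the tool's x, y, z in units of 360 degrees (1.0 is 360 degrees), then the shift along the tool's x, y, z in units of 20 cm (1.0 is 20 cm), then the gripper's target within -1 to 1 (fully open at 1, half-way at 0, shut at -1). A call has 1 to 12 rows; each row is the pose to reach, as a shift and turn from the pose commanded when the call began, along the tool's axes at that moment, turning the shorter way round; what a row does not reach only later rows make up. A row lasts 1/8 s, in which the tool goes at most 62.5 mm and 10.7 degrees, less where a joint would pass 70% of its speed; a pose out of reach is approached as far as the arm can. A call with a number of a shift or a turn outside -1 to 1 is refused whole. A call with a gripper value outside its range is refused whole. The fingers move at their own pace and stop on an object; "newtons" is the grip in N (left out, the last holds). Time passes only in rows, so rows that repeat a pose let the fingers close. It gives the time, the measured TCP pose, the force, the opening and the grip force at its end, in the units of the state.
- ctrl.get_state(): the state, without advancing time (a new reading comes with each control period).
- ctrl.read_camera(name): name is "scene" or "top" or "wrist"; returns a dict with "image" (420x560x3 uint8, red, green, blue), "fovy" (degrees; the focal length in pixels is half the picture's height over the tangent of half this angle, whatever the lens; pixels are square), "cx", "cy" (the principal point, pixels), "extrinsics" (4x4, takes a point from camera to world coordinates). Camera axes: x right, y up, looking along -z (the intrinsics and any distortion apply to the point x, -y, -z); pixel columns grow to the right and rows downward; lengths in m; the calibration is good to about 2 mm. The wrist camera is an equidistant fisheye: a pixel r from the principal point sees the ray r / f radians off the axis. A picture is of the moment at which its call begins. There is no depth.
- ctrl.sign_off(): hands the job in; it is judged then, once.
The state is a dict: "time": time; "qpos": joint angles; "dq": joint speeds; "joint_efforts": joint torques, N m; "eef_pos": TCP position; "tcp_rot": TCP orientation; "contact_force": force on the tool from outside, world axes, zero at the start; "wrist_torque": the same for the moment, N m; "opening": opening from 0.0 (shut) to 1.0 (fully open); "finger_force": force on a finger pad.
Only numpy, scipy, OpenCV 4.12 (cv2) and the standard library are available. Lean on these libraries where they do the work, as an engineer would, in place of code of your own. Each camera call takes 0.05 s, during which the arm holds its last target. There are 200 camera calls.

## Task

Get the tilting jig ready for brazing: use its lever to bring the table level against its stop, set every loose copper coupling down over a post of its own until it sits on the table, then swing the lever the other way until the table meets its tilted stop. Next drop the steel locking pin from its wooden stand fully home in the hole on top of the jig's tower, and last push the captive lock knob down to start it and turn it clockwise until it stops, so that it stays down. Leave the brass nut and the flux can where they are.

Things in the scene. Friction and masses are not known exactly. Their poses are not given: they have to be found in the camera images.
- jig: The fixed tilting brazing jig, bolted down; grey base 190 x 430 x 10 mm. Origin on the bench under the middle of the trunnion axis, which runs along the jig's y at 85 mm height. At the jig's -y end stands a tower (x -122 to 45 mm, y -208 to -142 mm, flat steel top at 149 mm) with the pin hole and, nearer the robot, the lock knob; at its +y end a cheek (y 137 to 147 mm, 120 mm high) with the table's lever outside it. Jig x points away from the robot (yaw within 0.15 rad).
- tilt (a joint): Angle of the tilting table, rad: 0 = level (stop), 0.8 = tilted stop, posts leaning to the jig's -x (towards the robot). A friction hinge: it stays where it is left; about 5 to 7 N at the lever moves it. The table is an aluminium plate 110 x 250 x 16 mm whose top face contains the trunnion axis. It starts part-way tilted.
- lever_grip (a point): Middle of the black grip bar of the table's lever: 18 mm diameter, 80 mm long, parallel to the trunnion axis, 130 mm from that axis at jig y = 205 mm (the bar spans y 160 to 240 mm). It leans 0.4 rad to the jig's +x when the table is level and 0.4 rad to -x at the tilted stop. The point's x, y, z axes are the table's: they match the jig's when it is level.
- post0 (a point): On the axis of a steel post at jig y = -90 mm, 30 mm above the table's top face: a seated coupling has its middle here. All four posts: 32 mm diameter, 40 mm high, top 8 mm tapered to 20 mm, in one row 60 mm apart along the trunnion axis. The point's z runs along the post. Any post may take any coupling; some posts may stay empty.
- post1 (a point): The same on the post at jig y = -30 mm.
- post2 (a point): The same on the post at jig y = 30 mm.
- post3 (a point): The same on the post at jig y = 90 mm.
- coupling0: A plain copper tube coupling, open at both ends: outside 44 mm, inside 38 mm, 60 mm long, standing upright on the bench; about 0.2 kg. Origin at its middle (30 mm above its underside), z along its bore; either end may be down. Two to four couplings are present.
- coupling1: A plain copper tube coupling, open at both ends: outside 44 mm, inside 38 mm, 60 mm long, standing upright on the bench; about 0.2 kg. Origin at its middle (30 mm above its underside), z along its bore; either end may be down. Two to four couplings are present.
- coupling2: A plain copper tube coupling, open at both ends: outside 44 mm, inside 38 mm, 60 mm long, standing upright on the bench; about 0.2 kg. Origin at its middle (30 mm above its underside), z along its bore; either end may be down. Two to four couplings are present.
- coupling3: A plain copper tube coupling, open at both ends: outside 44 mm, inside 38 mm, 60 mm long, standing upright on the bench; about 0.2 kg. Origin at its middle (30 mm above its underside), z along its bore; either end may be down. Two to four couplings are present.
- pin: Steel locking pin: round shank 12 mm diameter, 50 mm long, chamfered tip, under a round head 28 mm diameter and 34 mm tall. Origin at the underside of the head, on the axis; z points up through the head. It starts upright in a wooden stand, a fixed block 70 x 70 x 55 mm high, with its head standing on the block.
- pin_tip (a point): End of the pin's shank, 50 mm below its origin.
- pin_bush (a point): Mouth of the 15 mm pin hole in the tower's top, on the flat steel top (149 mm high). The pin goes in straight down; the index hole in the turning drum below (16 mm) lines up with it only with the table at the tilted stop. Home: head standing on the tower's top.
- index_seat (a point): The place inside the turning drum where the pin's tip stands when the pin is home; it turns with the table, and lies under the pin hole, 50 mm below its mouth, at the tilted stop.
- lock_press (a joint): How far the lock knob is pushed down, m: 0 (sprung up) to 0.010 (bottom). The spring gives about 3 to 4 N at the top, 10 N at the bottom. Let go before it is started, the knob springs back up; once started it stays down at about 0.007.
- lock_turn (a joint): Turn of the lock knob, rad, growing clockwise as seen from above: 0 to the stop at 2.3. Unless it is pushed well down (7 mm or more) it is blocked after about 0.1 rad and slips in the grip; push it to the bottom to start it. It turns freely (0.06 N m) and stays where it is left, so the grip can be renewed half-way.
- knob_grip (a point): On the lock knob's axis, 22 mm above its disc and 12 mm below its top: where to grip. The knob is black and round, 40 mm diameter and 34 mm high, on a 48 mm disc, with a thin steel bar inlaid across its top. The point's x runs along that bar, z up; the point moves and turns with the knob. With lock_turn = 0 the bar lies along the jig's x. It stands 85 mm from the pin hole, on the robot's side.
- brass_nut: A hexagonal brass cap nut, 52 mm across, 46 mm high, standing on the bench; not used. Origin at its underside.
- flux_can: A flux can with a paper label, 66 mm diameter, 85 mm high; not used. Origin at its underside.
Things that resemble listed ones, but are neither listed nor needed, are in the scene too. What is shaped like the coupling3 but blue or turquoise is not meant. Of the things that look like the pin, take the one that is farthest from the robot's base at the start.

How it is judged:
By the outcome, as a careful person would: the job done as asked, in the order asked, and still so for the second after the job is handed in, with the robot touching nothing.
Of coupling0, coupling1, coupling2, coupling3 only 2 to 4 are there at a start; the rules pass over those that are not, and their reading is None.
At some moment in a run one of coupling0, coupling1, coupling2, coupling3 may be knocked a few centimetres aside while the robot is not near it.
It also fails if it takes over 210 s, if anything falls off the work surface, if the arm or the gripper's body presses on something with over 40 N, if the wrist force passes 120 N, or if a joint passes its speed limit or range.

## Working session

There is one attempt and no reset: what is moved stays moved. The work goes in short steps, Python scripts to look and compute and a tool call to move; the robot and the scene stay as the last step left them, time stands still between calls to the robot, and variables do not carry over. Pictures are saved under pics/ and viewed, at most 14 in all, crops included, and the job is handed in when it is done.

Besides the shell and the picture viewer there is one more tool, called after "Call:" by a JSON object that holds its "name" and its "arguments". send_rows: Moves the arm, as the interface text tells. Its arguments: {"type":"object","properties":{"moves":{"type":"string"},"newtons":{"type":"number"}},"required":["moves"]}

```bash
mkdir -p pics; ls; python3 - <<'E'
from plant import ctrl
import cv2
s=ctrl.get_state(); print(s)
for n in("scene","top"):
    c=ctrl.read_camera(n); cv2.imwrite(f"pics/{n}0.png",c["image"][:,:,::-1]); print(n,c["fovy"],c["cx"],c["cy"],c["extrinsics"].round(4).tolist())
E
```

```text
pics
{'time': 0.0, 'qpos': array([ 9.99997773e-01,  2.87177840e-01,  1.57816836e+00,  5.00150642e-06,
        1.27858203e+00, -1.50018547e-01]), 'dq': array([ 1.12931682e-03,  5.95927203e-04,  9.64562781e-04, -1.18175399e-03,
       -1.95961815e-03, -3.81863836e-05]), 'joint_efforts': array([-8.84798283e-06, -4.05963814e+01, -2.92636800e+01, -1.29657524e-04,
        5.79869054e-03, -1.68544295e-05]), 'eef_pos': array([0.27536552, 0.61560303, 0.24394369]), 'tcp_rot': array([ 2.08841885e-01,  9.77948722e-01, -1.09191752e-03, -4.14068514e-04]), 'contact_force': array([-0.51724937,  0.12418133, -0.05133574]), 'wrist_torque': array([ 0.02162219,  0.01050815, -0.02804796]), 'finger_force': 0.0, 'opening': 1.0046964655467534}
scene 55.97180339617102 278.88211700473084 212.26930230254115 [[-0.1759, -0.7305, 0.6599, 1.1198], [0.9843, -0.1407, 0.1067, 0.146], [0.0149, 0.6683, 0.7438, 0.847], [0.0, 0.0, 0.0, 1.0]]
top 51.10895976161531 276.2185043319157 216.44157550061266 [[0.0284, 0.9803, -0.1954, 0.2902], [-0.9996, 0.029, 0.0004, 0.0456], [0.006, 0.1953, 0.9807, 1.2386], [0.0, 0.0, 0.0, 1.0]]
```

View pics/scene0.png

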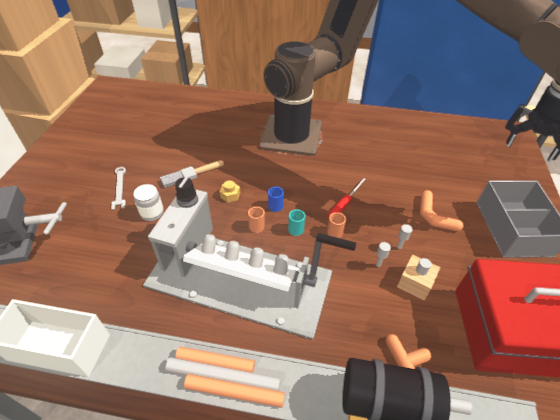

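View pics/top0.png

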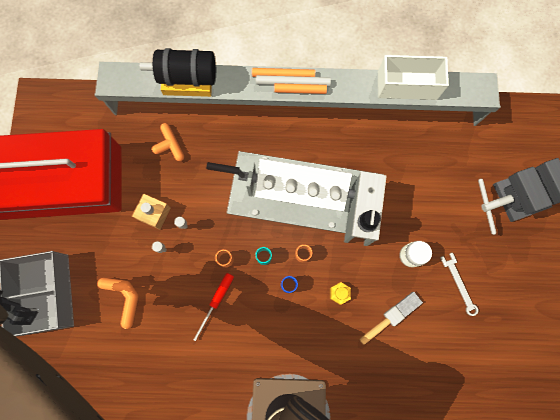

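Top picture: two orange (copper) rings at (224,258) and (304,254). Teal (264,256) and blue (289,285) are decoys. The pins are at (150,208) in the stand, (180,222) and (157,246). The one in the stand is farthest from the base (288,400) and is the one with a wooden stand. I'll confirm both in enlarged crops.

```bash
python3 - <<'E'
from plant import ctrl
import cv2
print(ctrl.read_camera("top").keys())
a=cv2.imread("pics/top0.png")[140:300,125:405]; cv2.imwrite("pics/topc.png",cv2.resize(a,None,fx=2.8,fy=2.8,interpolation=cv2.INTER_CUBIC))
a=cv2.imread("pics/scene0.png")[160:340,140:450]; cv2.imwrite("pics/scenec.png",cv2.resize(a,None,fx=2.5,fy=2.5,interpolation=cv2.INTER_CUBIC))
E
```

```text
dict_keys(['image', 'fovy', 'cx', 'cy', 'extrinsics'])
```

View pics/topc.png

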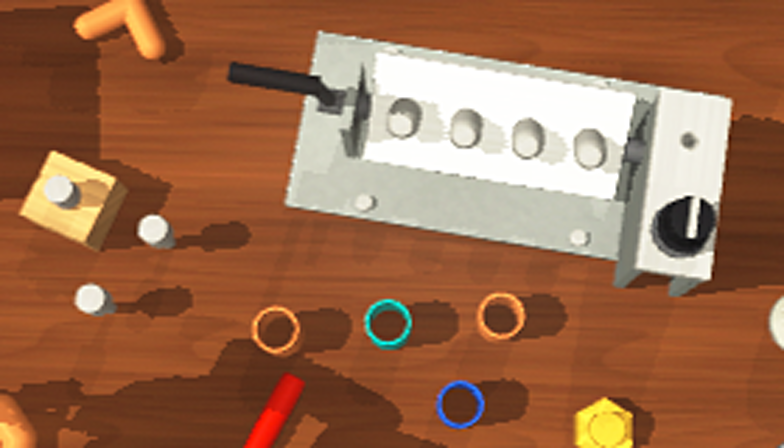

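View pics/scenec.png

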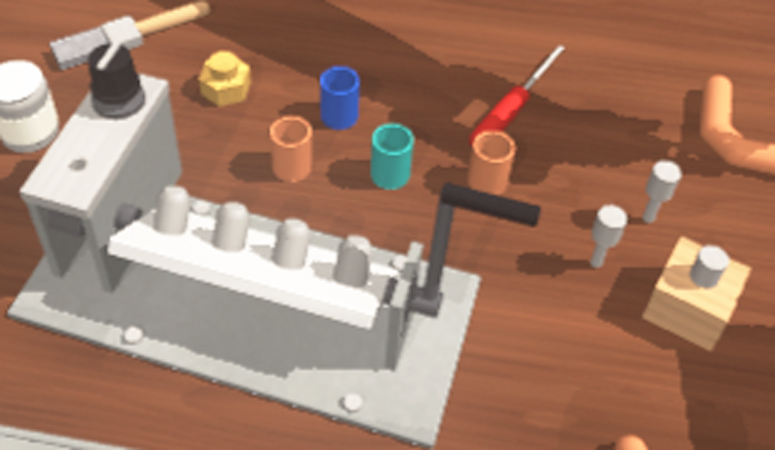

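```bash
cat > h.py <<'E'
import numpy as np, cv2
from scipy.optimize import least_squares
from scipy.spatial.transform import Rotation as R
CAM={'scene':(55.97180339617102,278.882,212.269,np.array([[-0.1759,-0.7305,0.6599,1.1198],[0.9843,-0.1407,0.1067,0.146],[0.0149,0.6683,0.7438,0.847],[0,0,0,1]])),
'top':(51.10895976161531,276.2185,216.4416,np.array([[0.0284,0.9803,-0.1954,0.2902],[-0.9996,0.029,0.0004,0.0456],[0.006,0.1953,0.9807,1.2386],[0,0,0,1]]))}
def proj(n,p):
    fv,cx,cy,E=CAM[n]; f=210/np.tan(np.radians(fv)/2)
    q=E[:3,:3].T@(np.asarray(p)-E[:3,3]); return np.array([cx+f*q[0]/-q[2],cy+f*q[1]/q[2]])
def tri(obs,z=None):
    "obs: list of (cam,px); optional known z"
    g=lambda v: np.concatenate([proj(n,[v[0],v[1],z if z is not None else v[2]])-u for n,u in obs])
    r=least_squares(g,[.6,0] if z is not None else [.6,0,.05]); return r.x,np.abs(r.fun).max()
def jigpt(j,p): # p in jig frame (m)
    c,s=np.cos(j[2]),np.sin(j[2]); return np.array([j[0]+c*p[0]-s*p[1],j[1]+s*p[0]+c*p[1],p[2]])
T=lambda u:('top',np.array(u)/2.8+[125-.3,140-.3])
S=lambda u:('scene',np.array(u)/2.5+[140-.3,160-.3])
E
cat > fit.py <<'E'
from h import *
m=.001
pts=[((95,215,10),T((318,32))),((-95,215,10),T((287,207))),((45,-208,149),T((732,98))),((-122,-208,149),T((712,279))),
((45,-142,149),T((659,88))),
((95,215,10),S((433,446))),((95,-215,10),S((8,315))),((-95,215,10),S((480,277))),((45,-208,149),S((25,192))),((45,-142,149),S((95,210))),((-122,-142,149),S((170,85)))]
bar=[(240,S((538,215))),(240,T((231,72)))]
post=[(-90,S((174,189))),(-30,S((233,206))),(30,S((293,223))),(90,S((355,239)))]
def res(v):
    o=[]
    for p,(n,u) in pts:o.append(proj(n,jigpt(v,np.array(p)*m))-u)
    t=v[3];a=.4-t
    for y,(n,u) in bar:o.append(proj(n,jigpt(v,np.array([130*np.sin(a),y,85+130*np.cos(a)])*m))-u)
    for y,(n,u) in post:o.append(proj(n,jigpt(v,np.array([-40*np.sin(t),y,85+40*np.cos(t)])*m))-u)
    return np.concatenate(o)
r=least_squares(res,[.7,0,0,.3],loss='soft_l1');print(r.x.round(4));print(res(r.x).reshape(-1,2).round(1).tolist())
for k,o in dict(hole=[T((688,140)),S((78,165))]).items():
    w=tri(o,.149);print(k,w[0].round(4),w[1].round(2)); c,s=np.cos(r.x[2]),np.sin(r.x[2]);d=w[0]-r.x[:2];print('jig',c*d[0]+s*d[1],-s*d[0]+c*d[1])
for k,z,o in [('c0',.06,[T((276,330)),S((493,147))]),('c1',.06,[T((501,316)),S((292,132))]),('teal',.06,[T((388,323)),S((393,139))]),('blue',.06,[T((461,405)),S((340,82))]),
 ('pin',.089,[T((61,190)),S((711,255))]),('pinb',None,[T((156,228)),S((610,215))]),('pinc',None,[T((91,298)),S((664,170))]),('knobtop',None,[T((692,218)),S((112,55))]),('nut',.046,[T((605,424)),S((224,65))])]:
    w=tri(o,z);print(k,w[0].round(4),w[1].round(2))
E
python3 fit.py
```

```text
[ 0.6086 -0.0221 -0.1339  0.5859]
[[-5.4, -1.5], [-6.4, -1.6], [-0.4, 0.0], [-0.8, -1.4], [0.3, -0.4], [5.6, 0.7], [3.4, 0.1], [5.0, -0.2], [-3.6, -1.1], [-5.1, -0.9], [-2.9, -1.7], [-1.1, -0.3], [-0.9, -0.3], [-0.7, -0.5], [-0.6, -0.9], [-0.3, -1.1], [-0.1, -0.7]]
hole [ 0.5857 -0.1923] 0.93
jig -1.6690834945709554e-05 -0.17172623094295367
c0 [0.4106 0.1861] 1.15
c1 [ 0.4299 -0.0287] 1.2
teal [0.4199 0.0795] 1.03
blue [0.3445 0.0078] 1.51
pin [0.5348 0.3956] 1.03
pinb [0.5004 0.3038 0.0815] 0.96
pinc [0.4315 0.359  0.0809] 0.41
knobtop [ 0.499  -0.1813  0.2067] 1.12
nut [ 0.3303 -0.1314] 1.17
```

```bash
cat > fit2.py <<'E'
exec(open('fit.py').read().split("r=least")[0])
full=list(pts)
for name,sel in dict(nobase=[2,3,4,8,9,10],base=[0,1,5,6,7],none=[]).items():
    pts=[full[i] for i in sel]
    r=least_squares(res,[.6,0,-.13,.58],loss='soft_l1');print(name,r.x.round(4));pts=full;print(res(r.x).reshape(-1,2).round(1).tolist())
for a,b in((full[2],full[8]),(full[4],full[9]),(full[0],full[5])): print(tri([a[1],b[1]]))
E
python3 fit2.py
```

```text
nobase [ 0.6105 -0.0207 -0.1437  0.6192]
[[-5.4, -2.8], [-7.0, -3.0], [-0.9, 0.1], [-2.0, -1.5], [-0.2, -0.6], [5.4, 2.3], [3.7, 0.0], [5.6, 1.2], [-3.0, -1.1], [-4.7, -0.7], [-1.9, -1.4], [-0.2, 0.1], [-1.6, -0.2], [0.1, -0.2], [0.1, -0.4], [0.4, -0.4], [0.5, 0.2]]
base [ 0.6093 -0.0241 -0.1334  0.593 ]
[[-4.8, -1.7], [-5.7, -1.8], [0.3, -0.2], [-0.0, -1.7], [1.0, -0.7], [4.6, 0.8], [2.5, 0.2], [4.1, -0.2], [-4.6, -1.0], [-6.1, -0.8], [-3.8, -1.6], [-2.1, -0.5], [-0.1, -0.1], [-1.6, -0.4], [-1.5, -0.8], [-1.2, -1.0], [-1.0, -0.7]]
none [ 0.6113 -0.0213 -0.1436  0.6278]
[[-5.2, -3.0], [-6.8, -3.3], [-0.7, -0.2], [-1.7, -1.8], [0.1, -0.9], [5.1, 2.6], [3.3, 0.2], [5.3, 1.4], [-3.5, -0.9], [-5.1, -0.4], [-2.3, -1.2], [-0.5, 0.0], [-1.4, -0.0], [-0.2, -0.0], [-0.2, -0.2], [0.0, -0.2], [0.1, 0.3]]
(array([ 0.62468897, -0.23095837,  0.14586821]), np.float64(1.9979429596383511))
(array([ 0.63234868, -0.16282979,  0.14576868]), np.float64(2.258659805797322))
(array([0.72935644, 0.16494563, 0.00357693]), np.float64(0.7377676294064486))
```

The crops confirm it. Exactly two copper couplings are present (top crop (276,330), (501,316)), with the teal and blue ones as decoys. The pin to use is the one in the wooden block (61,190). Next I'll write a planning helper and hover over the lever.

```bash
cat > plan.py <<'E'
from h import *
from plant import ctrl
import sys
J=[.6105,-.0207,-.140]
def plan(pos,ang):
    "ang: world angle of tool y; tool down. prints turn+shift in row units from measured pose"
    s=ctrl.get_state(); R0=R.from_quat(s['tcp_rot']); y=np.array([np.cos(ang),np.sin(ang),0]); z=np.array([0,0,-1.])
    R1=R.from_matrix(np.stack([np.cross(y,z),y,z],1))
    t=(R0.inv()*R1).as_rotvec()/(2*np.pi); d=R0.inv().apply(np.asarray(pos)-s['eef_pos'])/.2
    print('turn',t.round(4),'shift',d.round(3),'rows',int(np.ceil(max(np.linalg.norm(t)*360/10.7,np.linalg.norm(d)*200/62.5))),'| now',s['eef_pos'].round(4),'F',s['contact_force'].round(1),'t',round(s['time'],1),'q',s['qpos'].round(2))
def wrist(name):
    c=ctrl.read_camera('wrist'); cv2.imwrite(name,c['image'][:,:,::-1]); np.savez(name+'.npz',E=c['extrinsics'],k=[c['fovy'],c['cx'],c['cy']]); return c
def wray(name,u):
    d=np.load(name+'.npz'); fv,cx,cy=d['k']; f=210/np.tan(np.radians(fv)/2); v=np.array(u)-[cx,cy]; r=np.hypot(*v); th=r/f
    e=v/max(r,1e-9); q=np.array([np.sin(th)*e[0],-np.sin(th)*e[1],-np.cos(th)]); return d['E'][:3,3],d['E'][:3,:3]@q
def wz(name,u,z):
    o,d=wray(name,u); return o+d*(z-o[2])/d[2]
def wproj(name,p):
    d=np.load(name+'.npz'); fv,cx,cy=d['k']; f=210/np.tan(np.radians(fv)/2); q=d['E'][:3,:3].T@(np.asarray(p)-d['E'][:3,3])
    th=np.arctan2(np.hypot(q[0],q[1]),-q[2]); e=np.array([q[0],-q[1]])/np.hypot(q[0],q[1]); return np.array([cx,cy])+f*th*e
E
python3 -c "
from plan import *
plan([.611,.186,.33],-.14)"
```

```text
turn [-3.000e-04  2.000e-04  2.053e-01] shift [-2.409 -1.277 -0.427] rows 9 | now [0.2754 0.6157 0.2442] F [ 0.7 -0.1  0.7] t 0.1 q [ 1.    0.29  1.58 -0.    1.28 -0.15]
```

Call:
{"name": "send_rows", "arguments": {"moves": "0 0 0 -0.2 -0.1 -0.43 1; 0 0 0 -0.6 -0.3 -0.43 1; 0 0 0 -1 -0.53 -0.43 1; 0 0 0 -1 -0.53 -0.43 1; 0 0 0 -1 -0.53 -0.43 1"}}

```text
time: 0.78
eef_pos: [0.4169, 0.4351, 0.3317]
tcp_rot: [0.211, 0.977, 0.0, 0.0]
contact_force: [0.3, 0.2, -0.3]
opening: 0.995
finger_force: 0.0
```

Call:
{"name": "send_rows", "arguments": {"moves": "0 0 0.103 -1 -0.53 0 1; 0 0 0.103 -1 -0.53 0 1; 0 0 0.103 -1 -0.53 0 1; 0 0 0.103 -1 -0.53 0 1; 0 0 0.103 -1 -0.53 0 1"}}

```text
time: 1.4
eef_pos: [0.5552, 0.2577, 0.3304]
tcp_rot: [0.51, 0.86, -0.0, -0.001]
contact_force: [-0.4, 0.2, -0.6]
opening: 1.0
finger_force: 0.0
```

```bash
python3 -c "
from plan import *
plan([.611,.186,.33],-.14)"
```

```text
turn [-0.0002 -0.      0.1018] shift [-0.448  0.073  0.002] rows 4 | now [0.5552 0.2577 0.3304] F [-0.4  0.2 -0.6] t 1.4 q [ 0.27  0.1   1.64  0.    1.41 -0.23]
```

Call:
{"name": "send_rows", "arguments": {"moves": "0 0 0.102 -0.45 0.07 0 1; 0 0 0.102 -0.45 0.07 0 1; 0 0 0.102 -0.45 0.07 0 -0.2; 0 0 0.102 -0.45 0.07 0 -0.2; 0 0 0.102 -0.45 0.07 0 -0.2; 0 0 0.102 -0.45 0.07 0 -0.2; 0 0 0.102 -0.45 0.07 0 -0.2"}}

```text
time: 2.28
eef_pos: [0.6096, 0.1877, 0.3313]
tcp_rot: [0.754, 0.657, 0.0, -0.0]
contact_force: [0.2, -0.7, 0.7]
opening: 0.398
finger_force: 0.0
```

```bash
python3 -c "
from plan import *
c=wrist('pics/w0.png');print(c['fovy'],c['cx'],c['cy'],c['extrinsics'].round(3).tolist(),ctrl.get_state()['eef_pos'])
a=-.2
print(wproj('pics/w0.png',jigpt(J,[.13*np.sin(a),.16,.085+.13*np.cos(a)])),wproj('pics/w0.png',jigpt(J,[.13*np.sin(a),.24,.085+.13*np.cos(a)])))
im=cv2.imread('pics/w0.png');cv2.imwrite('pics/w0b.png',cv2.resize(im,(800,600)))
"
```

```text
65.70646984690485 284.4511697630704 211.22583339146016 [[0.991, 0.13, 0.04, 0.62], [-0.136, 0.946, 0.294, 0.261], [0.0, -0.297, 0.955, 0.46], [0.0, 0.0, 0.0, 1.0]] [0.60964925 0.18752448 0.33132527]
[288.67393662 260.01870854] [289.4727174  165.44714646]
```

View pics/w0b.png

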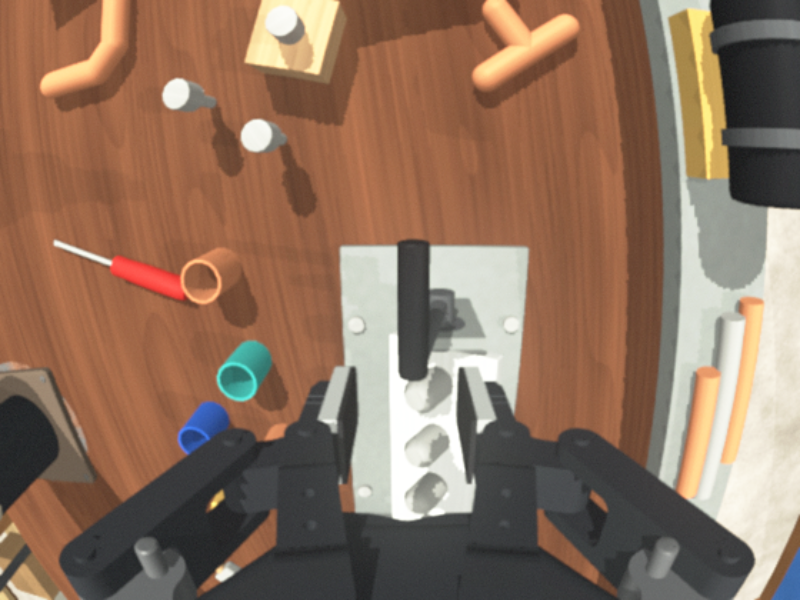

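Wrist picture: the black lever bar runs from (415,242) to (413,378) in the 800 px picture. That is within 2 mm of the prediction, between the open fingers. Descending to straddle it and push +x.

Call:
{"name": "send_rows", "arguments": {"moves": "0 0 0 0 0 0.3 -0.2; 0 0 0 0 0 0.6 -0.2; 0 0 0 0 0 0.6 -0.2; 0 0 0 0 0.08 0.59 -0.2; 0 0 0 0 0.16 0.59 -0.2; 0 0 0 0 0.22 0.6 -0.2; 0 0 0 0 0.28 0.61 -0.2; 0 0 0 0 0.33 0.62 -0.2; 0 0 0 0 0.37 0.63 -0.2; 0 0 0 0 0.37 0.63 -0.2"}}

```text
time: 3.58
eef_pos: [0.6847, 0.1773, 0.2095]
tcp_rot: [0.754, 0.657, 0.002, 0.001]
contact_force: [-0.0, 0.3, 0.9]
opening: 0.396
finger_force: 0.4
```

Call:
{"name": "send_rows", "arguments": {"moves": "0 0 0 0 0.02 0.01 -0.2; 0 0 0 0 0.04 0.02 -0.2; 0 0 0 0 0.04 0.02 -0.2"}}

```text
time: 3.95
eef_pos: [0.6913, 0.1758, 0.2011]
tcp_rot: [0.754, 0.657, 0.0, 0.0]
contact_force: [-2.4, -0.1, 1.4]
opening: 0.398
finger_force: 0.9
```

Call:
{"name": "send_rows", "arguments": {"moves": "0 0 0 0 0.015 0 -0.2; 0 0 0 0 0.015 0 -0.2"}}

```text
time: 4.2
eef_pos: [0.6937, 0.1754, 0.2004]
tcp_rot: [0.754, 0.657, -0.001, -0.001]
contact_force: [-3.5, 0.7, 0.1]
opening: 0.398
finger_force: 1.9
```

```bash
python3 -c "
from plan import *
c=wrist('pics/w1.png')
im=cv2.imread('pics/w1.png');cv2.imwrite('pics/w1b.png',cv2.resize(im,(800,600)))
j=J;p=ctrl.get_state()['eef_pos'];d=p[:2]-J[:2];c_,s_=np.cos(J[2]),np.sin(J[2]);print('tcp in jig',c_*d[0]+s_*d[1],-s_*d[0]+c_*d[1],p[2])
"
```

```text
tcp in jig 0.054956910041775636 0.2058015345509082 0.2003615029455536
```

Call:
{"name": "send_rows", "arguments": {"moves": "0 0 0 0 0.015 0 -0.2; 0 0 0 0 0.015 0 -0.2"}}

```text
time: 4.5
eef_pos: [0.6956, 0.1752, 0.1997]
tcp_rot: [0.754, 0.657, -0.002, -0.002]
contact_force: [-6.5, 0.6, -1.2]
opening: 0.399
finger_force: 3.0
```

Call:
{"name": "send_rows", "arguments": {"moves": "0 0 0 0 0.015 0 -0.2; 0 0 0 0 0.015 0 -0.2"}}

```text
time: 4.75
eef_pos: [0.6957, 0.1752, 0.1994]
tcp_rot: [0.754, 0.657, -0.005, -0.005]
contact_force: [-14.5, 0.8, 2.6]
opening: 0.406
finger_force: 7.2
```

Call:
{"name": "send_rows", "arguments": {"moves": "0 0 0 0 0.015 0 -0.2; 0 0 0 0 0.015 0 -0.2"}}

```text
time: 5.0
eef_pos: [0.6959, 0.1751, 0.1992]
tcp_rot: [0.754, 0.657, -0.009, -0.007]
contact_force: [-23.2, 0.6, 6.0]
opening: 0.403
finger_force: 11.4
```

Call:
{"name": "send_rows", "arguments": {"moves": "0 0 0 0 -0.06 0 -0.2; 0 0 0 0 -0.06 -0.3 -0.2; 0 0 0 0 -0.06 -0.65 0; 0 0 0 0 -0.06 -0.65 0;0 0 0 0 -0.06 -0.65 0"}}

```text
time: 5.62
eef_pos: [0.692, 0.1754, 0.3327]
tcp_rot: [0.754, 0.657, 0.002, 0.002]
contact_force: [-1.1, -0.1, -1.2]
opening: 0.502
finger_force: 0.0
```

```bash
python3 -c "
from plan import *
plan(jigpt(J,[0,-.07,.33]),-.14)"
```

```text
turn [ 0.0007 -0.0001  0.0002] shift [-1.378 -0.269  0.012] rows 5 | now [0.692  0.1754 0.3327] F [-1.1 -0.1 -1.2] t 5.6 q [ 0.11  0.32  1.37 -0.    1.44  0.25]
```

Call:
{"name": "send_rows", "arguments": {"moves": "0 0 0 -1 -0.2 0 1; 0 0 0 -1 -0.2 0 1; 0 0 0 -1 -0.2 0 1; 0 0 0 -1 -0.2 0 1"}}

```text
time: 6.12
eef_pos: [0.6224, -0.0199, 0.3283]
tcp_rot: [0.756, 0.655, -0.001, -0.001]
contact_force: [-1.0, 0.2, 0.8]
opening: 0.999
finger_force: 0.0
```

Call:
{"name": "send_rows", "arguments": {"moves": "0 0 0 -0.38 -0.07 0 1; 0 0 0 -0.38 -0.07 0 1; 0 0 0 -0.38 -0.07 0 1; 0 0 0 -0.38 -0.07 0 1"}}

```text
time: 6.62
eef_pos: [0.6, -0.0888, 0.3306]
tcp_rot: [0.754, 0.657, 0.0, -0.001]
contact_force: [0.0, 0.3, -0.1]
opening: 0.999
finger_force: 0.0
```

```bash
python3 -c "
from plan import *
c=wrist('pics/w2.png')
im=cv2.imread('pics/w2.png')
for y in(-.03,.03,.09):
  for z in(.085,.125):
    u=wproj('pics/w2.png',jigpt(J,[0,y,z]));print(u)
    cv2.circle(im,tuple(int(round(v*8)) for v in u),8,(0,0,255) if z>.1 else (255,0,0),1,cv2.LINE_AA,3)
im=im[60:330,130:490]
cv2.imwrite('pics/w2b.png',cv2.resize(im,None,fx=2.2,fy=2.2,interpolation=cv2.INTER_CUBIC))
"
```

```text
[285.08887204 143.65858526]
[285.15878623 147.24166297]
[285.2877267   91.68830902]
[285.38302424  89.09179484]
[285.47598958  40.80086268]
[285.59167999  32.44868836]
```

View pics/w2b.png

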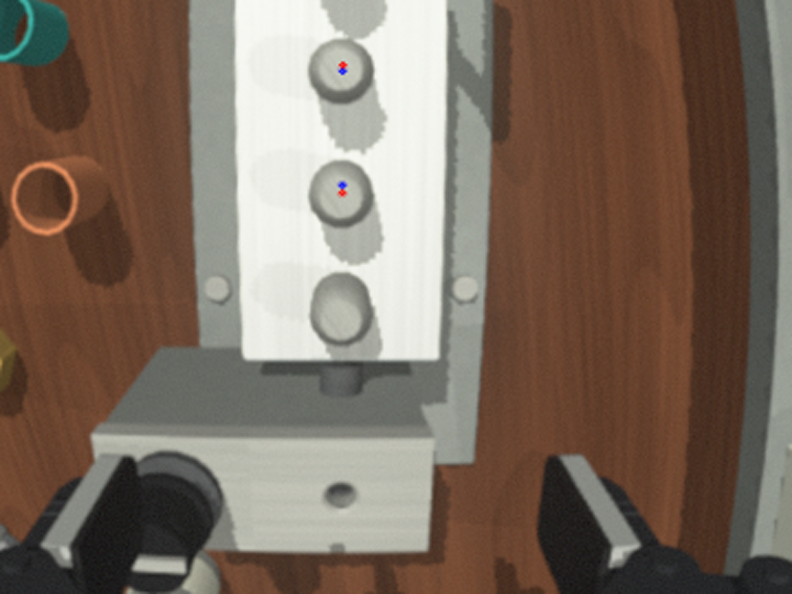

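Post tops show at (340,68) and (340,196) against the predicted red dots at (343,65) and (343,192), so the jig sits about 1.5 mm toward -x and -y. The pin hole is at (341,494) and the c1 ring at (45,198).

```bash
python3 -c "
from plan import *
W='pics/w2.png'
f=lambda u:(np.array(u)/2.2+[130-.27,60-.27])
P=[wz(W,f(u),z)[:2] for u,z in (((340,68),.125),((340,196),.125),((341,494),.149),((45,198),.06))]
print(P)
for p in P:
  d=p-J[:2];c,s=np.cos(J[2]),np.sin(J[2]);print(c*d[0]+s*d[1],-s*d[0]+c*d[1])
d=P[0]-P[1];print('yaw',np.arctan2(-d[0],d[1])); d=P[0]-P[2];print('yaw',np.arctan2(-d[0],d[1]))
"
```

```text
[array([0.61336281, 0.00757254]), array([ 0.60519058, -0.05191105]), array([ 0.58615591, -0.19411635]), array([ 0.43182812, -0.0317403 ])]
-0.0011104407769301021 0.028395406468945592
-0.0009021884583189149 -0.0316465768694648
9.315189051278122e-05 -0.175116694240994
-0.17538315282352632 -0.03586471563079438
yaw -0.1365315688799958
yaw -0.1340859603385747
```

```bash
sed -i 's/^J=.*/J=[.6097,-.0216,-.137]/' plan.py; python3 -c "
from plan import *
plan([.431,-.030,.20],1.43)"
```

```text
turn [ 0.000e+00 -1.000e-04 -2.493e-01] shift [ 0.175 -0.877  0.655] rows 9 | now [ 0.6    -0.0887  0.3308] F [0.4 0.4 0.1] t 6.7 q [-0.31  0.08  1.65  0.    1.4  -0.18]
```

Call:
{"name": "send_rows", "arguments": {"moves": "0 0 -0.2493 0.175 -0.877 0 0.53; 0 0 -0.2493 0.175 -0.877 0 0.53; 0 0 -0.2493 0.175 -0.877 0 0.53; 0 0 -0.2493 0.175 -0.877 0.3 0.53; 0 0 -0.2493 0.175 -0.877 0.655 0.53; 0 0 -0.2493 0.175 -0.877 0.655 0.53; 0 0 -0.2493 0.175 -0.877 0.655 0.53; 0 0 -0.2493 0.175 -0.877 0.655 0.53; 0 0 -0.2493 0.175 -0.877 0.655 0.53; 0 0 -0.2493 0.175 -0.877 0.655 0.53"}}

```text
time: 7.92
eef_pos: [0.4309, -0.0304, 0.2004]
tcp_rot: [0.071, 0.998, 0.0, 0.0]
contact_force: [-1.0, 0.7, -0.2]
opening: 0.763
finger_force: 0.0
```

```bash
python3 -c "
from plan import *
plan([.431,-.030,.045],1.43)
c=wrist('pics/w3.png')
im=cv2.imread('pics/w3.png')
u=wproj('pics/w3.png',[.431,-.03,.06]);print(u)
th=np.linspace(0,6.28,60)
pp=np.array([wproj('pics/w3.png',[.431+.022*np.cos(t),-.03+.022*np.sin(t),.06]) for t in th])
cv2.polylines(im,[(pp*8).astype(np.int32)],True,(255,0,255),1,cv2.LINE_AA,3)
cv2.imwrite('pics/w3b.png',im)"
```

```text
turn [ 0.      0.     -0.0001] shift [0.    0.002 0.777] rows 3 | now [ 0.4309 -0.0304  0.2004] F [-1.   0.7 -0.2] t 7.9 q [-0.31 -0.23  2.19  0.    1.18 -1.74]
[287.14025945 201.8385545 ]
```

View pics/w3b.png

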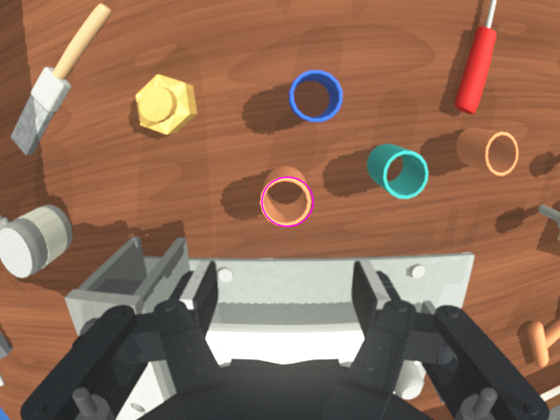

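The overlay ring sits on coupling c1 at (287,202), about 1 px off. c0 is at (501,153). Descending to grip c1.

Call:
{"name": "send_rows", "arguments": {"moves": "0 0 0 0 0 0.3 0.53; 0 0 0 0 0 0.6 0.53; 0 0 0 0 0 0.775 0.53; 0 0 0 0 0 0.775 0.53; 0 0 0 0 0 0.775 -0.2; 0 0 0 0 0 0.775 -0.2; 0 0 0 0 0 0.775 -0.2; 0 0 0 0 0 0.775 -0.2; 0 0 0 0 0 0.775 -0.2; 0 0 0 0 0 0.775 -0.2", "newtons": 40}}

```text
time: 9.22
eef_pos: [0.4326, -0.0318, 0.0474]
tcp_rot: [0.071, 0.997, -0.0, 0.002]
contact_force: [0.3, 1.4, 6.5]
opening: 0.504
finger_force: 41.5
```

Call:
{"name": "send_rows", "arguments": {"moves": "0 0 0 0 0 -0.3 -0.3; 0 0 0 0 0 -0.6 -0.3; 0 0 0 0 0 -0.9 -0.3; 0 0 0 0 0 -0.9 -0.3; 0 0 0 0 0 -0.9 -0.3"}}

```text
time: 9.85
eef_pos: [0.4298, -0.0311, 0.2243]
tcp_rot: [0.071, 0.997, 0.0, -0.001]
contact_force: [-0.3, 0.1, -2.4]
opening: 0.504
finger_force: 42.0
```

```bash
python3 -c "
from plan import *
plan([.6056,-.0513,.225],1.434)
c=wrist('pics/w4.png')
im=cv2.imread('pics/w4.png')
p=ctrl.get_state()['eef_pos']+[0,0,.0126]
print(wproj('pics/w4.png',p))
for r in(.019,.022):
  pp=np.array([wproj('pics/w4.png',p+r*np.array([np.cos(t),np.sin(t),0])) for t in np.linspace(0,6.28,60)])
  cv2.polylines(im,[(pp*8).astype(np.int32)],True,(255,0,255),1,cv2.LINE_AA,3)
im=im[220:420,180:400]
cv2.imwrite('pics/w4b.png',cv2.resize(im,None,fx=3,fy=3,interpolation=cv2.INTER_CUBIC))"
```

```text
turn [ 0.     -0.0003 -0.0009] shift [-0.885  0.025 -0.005] rows 3 | now [ 0.4298 -0.0311  0.2243] F [-0.3  0.1 -2.4] t 9.8 q [-0.31 -0.26  2.17 -0.    1.24 -1.74]
[289.47442389 297.85805841]
```

View pics/w4b.png

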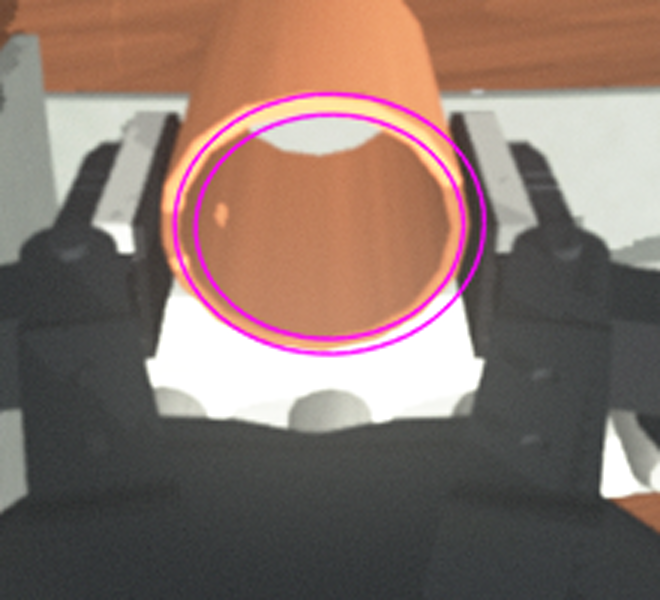

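The held ring is centred between the pads at about (315,220). The projected overlay is about 2 mm off sideways, which is calibration bias. Moving over post1.

Call:
{"name": "send_rows", "arguments": {"moves": "0 0 -0.001 -0.3 0.01 0 -0.3; 0 0 -0.001 -0.6 0.015 0 -0.3; 0 0 -0.001 -0.885 0.025 0 -0.3; 0 0 -0.001 -0.885 0.025 0 -0.3; 0 0 -0.001 -0.885 0.025 0 -0.3; 0 0 -0.001 -0.885 0.025 0.2 -0.3; 0 0 -0.001 -0.885 0.025 0.2 -0.3"}}

```text
time: 10.78
eef_pos: [0.6026, -0.0505, 0.1812]
tcp_rot: [0.068, 0.998, 0.001, -0.005]
contact_force: [0.0, 0.4, -3.1]
opening: 0.506
finger_force: 42.0
```

```bash
python3 -c "
from plan import *
plan([.6056,-.0513,.160],1.434)"
```

```text
turn [ 0.0002 -0.0015  0.0001] shift [-0.017 -0.002  0.106] rows 1 | now [ 0.6026 -0.0505  0.1812] F [ 0.   0.4 -3.1] t 10.8 q [-0.25  0.2   1.8  -0.    1.15 -1.69]
```

Call:
{"name": "send_rows", "arguments": {"moves": "0 0 0 0 0 0 -0.3; 0 0 0 0 0 0 -0.3"}}

```text
time: 11.02
eef_pos: [0.6073, -0.0517, 0.1876]
tcp_rot: [0.068, 0.998, -0.0, 0.002]
contact_force: [0.5, -0.1, -2.1]
opening: 0.501
finger_force: 42.0
```

```bash
python3 -c "
from plan import *
plan([.6056,-.0513,.160],1.434)"
```

```text
turn [-0.0001  0.0006  0.0001] shift [0.009 0.001 0.138] rows 1 | now [ 0.6073 -0.0517  0.1876] F [ 0.5 -0.1 -2.1] t 11.0 q [-0.25  0.19  1.8  -0.    1.15 -1.69]
```

Call:
{"name": "send_rows", "arguments": {"moves": "0 0 0 0 0 0.03 -0.3; 0 0 0 0 0 0.06 -0.3; 0 0 0 0 0 0.09 -0.3; 0 0 0 0 0 0.12 -0.3; 0 0 0 0 0 0.12 -0.3; 0 0 0 0 0 0.12 -0.3"}}

```text
time: 11.78
eef_pos: [0.6067, -0.0515, 0.1614]
tcp_rot: [0.068, 0.998, -0.0, 0.0]
contact_force: [-0.6, 0.6, -2.0]
opening: 0.501
finger_force: 42.0
```

Call:
{"name": "send_rows", "arguments": {"moves": "0 0 0 0 0 0.03 -0.3; 0 0 0 0 0 0.06 -0.3; 0 0 0 0 0 0.06 -0.3"}}

```text
time: 12.15
eef_pos: [0.606, -0.0514, 0.1482]
tcp_rot: [0.068, 0.998, 0.0, -0.001]
contact_force: [0.3, 0.4, -1.9]
opening: 0.502
finger_force: 42.0
```

Call:
{"name": "send_rows", "arguments": {"moves": "0 0 0 0 0 0.03 -0.3; 0 0 0 0 0 0.06 -0.3; 0 0 0 0 0 0.07 -0.3; 0 0 0 0 0 0.075 -0.3; 0 0 0 0 0 0.075 -0.3"}}

```text
time: 12.78
eef_pos: [0.6066, -0.0515, 0.1344]
tcp_rot: [0.068, 0.998, -0.0, 0.0]
contact_force: [0.3, -0.3, -1.7]
opening: 0.502
finger_force: 42.0
```

Call:
{"name": "send_rows", "arguments": {"moves": "0 0 0 0 0 0.008 -0.3; 0 0 0 0 0 0.008 -0.3"}}

```text
time: 13.02
eef_pos: [0.6066, -0.0515, 0.1327]
tcp_rot: [0.068, 0.998, 0.0, -0.0]
contact_force: [-0.7, -0.3, -1.9]
opening: 0.505
finger_force: 42.0
```

Call:
{"name": "send_rows", "arguments": {"moves": "0 0 0 0 0 0.01 -0.3; 0 0 0 0 0 0.01 -0.3"}}

```text
time: 13.28
eef_pos: [0.6069, -0.0515, 0.1326]
tcp_rot: [0.068, 0.998, -0.0, 0.0]
contact_force: [-3.2, 0.3, 6.1]
opening: 0.506
finger_force: 42.7
```

Call:
{"name": "send_rows", "arguments": {"moves": "0 0 0 0 0 0.01 -0.3; 0 0 0 0 0 0.01 -0.3"}}

```text
time: 13.52
eef_pos: [0.6071, -0.0515, 0.1325]
tcp_rot: [0.068, 0.998, -0.0, 0.0]
contact_force: [-6.8, 1.3, 12.4]
opening: 0.502
finger_force: 43.3
```

Call:
{"name": "send_rows", "arguments": {"moves": "0 0 0 0 0 -0.01 0.25; 0 0 0 0 0 -0.01 0.25; 0 0 0 0 0 -0.01 0.25; 0 0 0 0 0 -0.2 0.25; 0 0 0 0 0 -0.4 0.25; 0 0 0 0 0 -0.6 0.25; 0 0 0 0 0 -0.6 0.25"}}

```text
time: 14.4
eef_pos: [0.6087, -0.052, 0.2533]
tcp_rot: [0.068, 0.998, -0.001, 0.004]
contact_force: [0.5, 0.5, -0.1]
opening: 0.622
finger_force: 0.0
```

```bash
cat > ring.py <<'E'
from plan import *
# top-camera measure of orange rings at z=.06 (bench) 
c=ctrl.read_camera('top'); im=c['image']; cv2.imwrite('pics/topn.png',im[:,:,::-1])
h=cv2.cvtColor(im,cv2.COLOR_RGB2HSV); m=cv2.inRange(h,(6,120,150),(16,255,255))
n,l,st,ce=cv2.connectedComponentsWithStats(m)
for i in range(1,n):
    x,y,w,hh,a=st[i]
    if 12<=w<=28 and 12<=hh<=28: print(st[i],'bench z.06:',tri([('top',np.array([x+w/2-.5,y+hh/2-.5]))],.06)[0].round(4))
E
python3 ring.py; python3 -c "
from plan import *
plan([.4106,.1861,.225],-.14)"
```

```text
[411 202  18  23 223] bench z.06: [ 0.5463 -0.3478]
[480 255  13  17  59] bench z.06: [ 0.4142 -0.5219]
[406 266  22  17 160] bench z.06: [ 0.3794 -0.3339]
turn [0.0004 0.0005 0.2506] shift [1.137 1.045 0.122] rows 9 | now [ 0.6074 -0.0517  0.2503] F [ 0.1 -0.4 -0.9] t 14.4 q [-0.25  0.14  1.74 -0.    1.26 -1.69]
```

Call:
{"name": "send_rows", "arguments": {"moves": "0 0 0.125 0.57 0.52 0 0.53; 0 0 0.125 0.57 0.52 0 0.53; 0 0 0.125 0.57 0.52 0 0.53; 0 0 0.125 0.57 0.52 0 0.53; 0 0 0.125 0.57 0.52 0 0.53; 0 0 0.125 0.57 0.52 0 0.53"}}

```text
time: 15.2
eef_pos: [0.5075, 0.0668, 0.2475]
tcp_rot: [0.444, 0.896, -0.0, -0.001]
contact_force: [-0.2, -0.1, 0.6]
opening: 0.769
finger_force: 0.0
```

```bash
python3 -c "
from plan import *
plan([.4106,.1861,.20],-.14)"
```

```text
turn [-3.000e-04 -1.000e-04  1.259e-01] shift [ 0.768 -0.023  0.238] rows 5 | now [0.5075 0.0668 0.2475] F [-0.2 -0.1  0.6] t 15.2 q [-0.07 -0.08  1.97 -0.    1.25 -0.72]
```

Call:
{"name": "send_rows", "arguments": {"moves": "0 0 0.126 0.77 -0.023 0.24 0.53; 0 0 0.126 0.77 -0.023 0.24 0.53; 0 0 0.126 0.77 -0.023 0.24 0.53; 0 0 0.126 0.77 -0.023 0.24 0.53; 0 0 0.126 0.77 -0.023 0.24 0.53; 0 0 0.126 0.77 -0.023 0.24 0.53; 0 0 0.126 0.77 -0.023 0.24 0.53"}}

```text
time: 16.08
eef_pos: [0.4112, 0.1866, 0.2005]
tcp_rot: [0.755, 0.655, -0.0, -0.0]
contact_force: [-0.4, -0.4, -0.0]
opening: 0.765
finger_force: 0.0
```

```bash
python3 -c "
from plan import *
N='pics/w5.png'
c=wrist(N)
im=cv2.imread(N)
p=np.array([.4106,.1861,.06])
print(wproj(N,p)); plan([.4106,.1861,.045],-.14)
pp=np.array([wproj(N,p+.022*np.array([np.cos(t),np.sin(t),0])) for t in np.linspace(0,6.28,60)])
cv2.polylines(im,[(pp*8).astype(np.int32)],True,(255,0,255),1,cv2.LINE_AA,3)
cv2.imwrite('pics/w5b.png',im)"
```

```text
[283.39405211 200.87677914]
turn [-0.0001  0.     -0.0003] shift [-0.003 -0.002  0.778] rows 3 | now [0.4112 0.1866 0.2005] F [ 0.  -0.2 -0.2] t 16.1 q [ 0.2  -0.18  2.15  0.    1.17  0.34]
```

View pics/w5b.png

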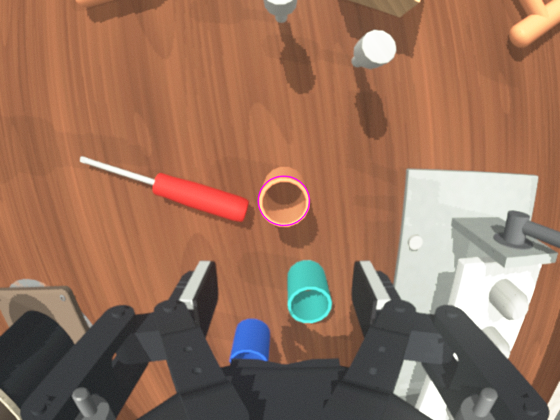

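The overlay matches c0 at (283,201). The screwdriver handle end at (245,207) lies close to the left finger, so I'll turn the jaws 60° before descending.

Call:
{"name": "send_rows", "arguments": {"moves": "0 0 -0.167 0 0 0 0.4; 0 0 -0.167 0 0 0 0.4; 0 0 -0.167 0 0 0.1 0.4; 0 0 -0.167 0 0 0.3 0.4; 0 0 -0.167 0 0 0.5 0.4; 0 0 -0.167 0 0 0.6 0.4; 0 0 -0.167 0 0 0.7 0.4; 0 0 -0.167 0 0 0.775 0.4; 0 0 -0.167 0 0 0.775 0.4; 0 0 -0.167 0 0 0.775 0.4; 0 0 -0.167 0 0 0.775 0.4"}}

```text
time: 17.5
eef_pos: [0.4118, 0.1871, 0.0467]
tcp_rot: [0.326, 0.945, 0.001, 0.001]
contact_force: [0.1, -0.3, 0.3]
opening: 0.698
finger_force: 0.0
```

Call:
{"name": "send_rows", "arguments": {"moves": "0 0 0 0 0 0 -0.2; 0 0 0 0 0 0 -0.2; 0 0 0 0 0 0 -0.2; 0 0 0 0 0 0 -0.2; 0 0 0 0 0 0 -0.2"}}

```text
time: 18.12
eef_pos: [0.4116, 0.187, 0.0467]
tcp_rot: [0.326, 0.945, 0.0, 0.0]
contact_force: [-1.3, -1.4, 5.9]
opening: 0.504
finger_force: 40.5
```

Call:
{"name": "send_rows", "arguments": {"moves": "0 0 0 0 0 -0.3 -0.3; 0 0 0 0 0 -0.6 -0.3; 0 0 0 0 0 -0.9 -0.3; 0 0 0 0 0 -0.9 -0.3; 0 0 0 0 0 -0.9 -0.3"}}

```text
time: 18.75
eef_pos: [0.41, 0.1867, 0.2243]
tcp_rot: [0.326, 0.945, -0.001, -0.001]
contact_force: [-1.0, 0.1, -3.2]
opening: 0.505
finger_force: 41.9
```

```bash
python3 -c "
from plan import *
plan([.6138,.0081,.225],-.137)"
```

```text
turn [-4.000e-04 -1.000e-04  1.661e-01] shift [-1.353 -0.076 -0.005] rows 6 | now [0.41   0.1867 0.2243] F [-1.   0.1 -3.2] t 18.8 q [ 0.2  -0.21  2.13 -0.    1.23 -0.71]
```

Call:
{"name": "send_rows", "arguments": {"moves": "0 0 0.083 -0.25 -0.014 0 -0.3; 0 0 0.083 -0.5 -0.028 0 -0.3; 0 0 0.083 -0.68 -0.038 0 -0.3; 0 0 0.083 -0.68 -0.038 0 -0.3"}}

```text
time: 19.25
eef_pos: [0.5132, 0.0955, 0.2221]
tcp_rot: [0.56, 0.829, -0.002, -0.003]
contact_force: [-0.4, 0.1, -2.7]
opening: 0.501
finger_force: 41.9
```

```bash
python3 -c "
from plan import *
plan([.6138,.0081,.225],-.137)"
```

```text
turn [-0.001  -0.0001  0.0827] shift [-0.593  0.304 -0.018] rows 3 | now [0.5132 0.0955 0.2221] F [-0.4  0.1 -2.7] t 19.2 q [-0.01 -0.03  1.97 -0.    1.21 -0.39]
```

Call:
{"name": "send_rows", "arguments": {"moves": "0 0 0.083 -0.25 0.12 0 -0.3; 0 0 0.083 -0.45 0.23 0 -0.3; 0 0 0.083 -0.593 0.304 0 -0.3; 0 0 0.083 -0.593 0.304 0 -0.3; 0 0 0.083 -0.593 0.304 0 -0.3; 0 0 0.083 -0.593 0.304 0.1 -0.3; 0 0 0.083 -0.593 0.304 0.2 -0.3; 0 0 0.083 -0.593 0.304 0.2 -0.3; 0 0 0.083 -0.593 0.304 0.2 -0.3; 0 0 0.083 -0.593 0.304 0.2 -0.3"}}

```text
time: 20.5
eef_pos: [0.6149, 0.01, 0.1867]
tcp_rot: [0.754, 0.657, 0.001, 0.001]
contact_force: [0.2, 0.2, -2.3]
opening: 0.503
finger_force: 41.9
```

```bash
python3 -c "
from plan import *
plan([.6140,.0080,.16],-.137)"
```

```text
turn [0.0003 0.     0.0001] shift [-0.01  -0.003  0.133] rows 1 | now [0.6149 0.01   0.1867] F [ 0.2  0.2 -2.3] t 20.5 q [-0.15  0.21  1.78 -0.    1.15 -0.01]
```

Call:
{"name": "send_rows", "arguments": {"moves": "0 0 0 -0.01 -0.003 0.03 -0.3; 0 0 0 -0.01 -0.003 0.06 -0.3; 0 0 0 -0.01 -0.003 0.09 -0.3; 0 0 0 -0.01 -0.003 0.12 -0.3; 0 0 0 -0.01 -0.003 0.12 -0.3"}}

```text
time: 21.12
eef_pos: [0.6129, 0.0082, 0.1607]
tcp_rot: [0.754, 0.657, -0.001, -0.001]
contact_force: [0.1, -0.3, -1.7]
opening: 0.5
finger_force: 41.9
```

Call:
{"name": "send_rows", "arguments": {"moves": "0 0 0 0 0 0.03 -0.3; 0 0 0 0 0 0.06 -0.3; 0 0 0 0 0 0.06 -0.3; 0 0 0 0 0 0.06 -0.3"}}

```text
time: 21.62
eef_pos: [0.6135, 0.0081, 0.1498]
tcp_rot: [0.754, 0.657, 0.0, 0.0]
contact_force: [-0.0, 0.7, -1.4]
opening: 0.505
finger_force: 41.9
```

Call:
{"name": "send_rows", "arguments": {"moves": "0 0 0 0 0 0.03 -0.3; 0 0 0 0 0 0.06 -0.3; 0 0 0 0 0 0.075 -0.3; 0 0 0 0 0 0.075 -0.3; 0 0 0 0 0 0.08 -0.3; 0 0 0 0 0 0.08 -0.3"}}

```text
time: 22.38
eef_pos: [0.6136, 0.0081, 0.1339]
tcp_rot: [0.754, 0.657, 0.0, 0.0]
contact_force: [-0.2, -0.3, -1.1]
opening: 0.502
finger_force: 41.9
```

Call:
{"name": "send_rows", "arguments": {"moves": "0 0 0 0 0 0.012 -0.3; 0 0 0 0 0 0.012 -0.3"}}

```text
time: 22.62
eef_pos: [0.6138, 0.0081, 0.1318]
tcp_rot: [0.754, 0.657, 0.0, 0.0]
contact_force: [-0.7, -0.3, 0.7]
opening: 0.503
finger_force: 42.0
```

Call:
{"name": "send_rows", "arguments": {"moves": "0 0 0 0 0 0.012 -0.3; 0 0 0 0 0 0.012 -0.3"}}

```text
time: 22.88
eef_pos: [0.6139, 0.0081, 0.1317]
tcp_rot: [0.753, 0.657, -0.0, 0.0]
contact_force: [-4.3, 0.9, 9.7]
opening: 0.5
finger_force: 42.9
```

Call:
{"name": "send_rows", "arguments": {"moves": "0 0 0 0 0 -0.01 0.4; 0 0 0 0 0 -0.01 0.4; 0 0 0 0 0 -0.01 0.4; 0 0 0 0 0 -0.2 0.4; 0 0 0 0 0 -0.5 0.4; 0 0 0 0 0 -0.8 0; 0 0 0 0 0 -1 -0.2; 0 0 0 0 0 -1 -0.2; 0 0 0 0 0 -1 -0.2"}}

```text
time: 24.0
eef_pos: [0.613, 0.0082, 0.3273]
tcp_rot: [0.754, 0.657, -0.001, -0.001]
contact_force: [0.1, -0.9, -1.0]
opening: 0.397
finger_force: 0.0
```

```bash
python3 -c "
from plan import *
plan([.688,.176,.33],-.137)
c=ctrl.read_camera('scene');a=c['image'][160:340,140:450,::-1]; cv2.imwrite('pics/s2.png',cv2.resize(a,None,fx=2.5,fy=2.5,interpolation=cv2.INTER_CUBIC))
"
```

```text
turn [-0.0004 -0.      0.0001] shift [ 0.882  0.258 -0.014] rows 3 | now [0.613  0.0082 0.3273] F [ 0.1 -0.9 -1. ] t 24.0 q [-0.15  0.1   1.64 -0.    1.4  -0.02]
```

View pics/s2.png

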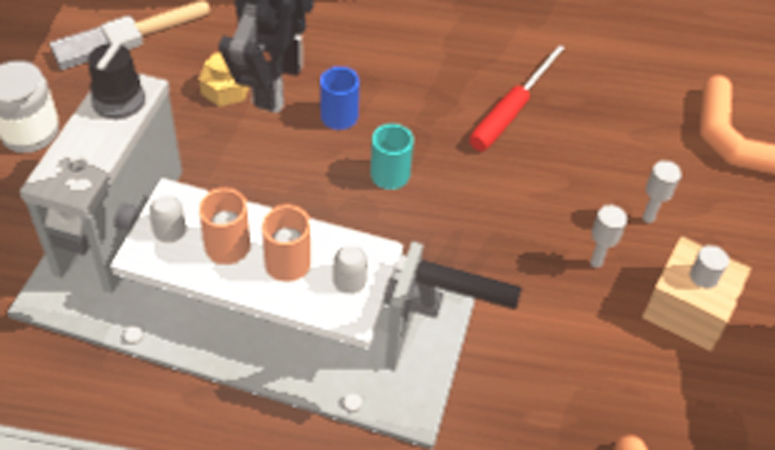

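Both couplings are seated, at (225,225) and (287,243). The bench holds no other copper couplings. The lever is next.

Call:
{"name": "send_rows", "arguments": {"moves": "0 0 0 0.88 0.258 0 -0.2; 0 0 0 0.88 0.258 0 -0.2; 0 0 0 0.88 0.258 0 -0.2; 0 0 0 0.88 0.258 0 -0.2; 0 0 0 0.88 0.258 0 -0.2; 0 0 0 0.88 0.258 0.2 -0.2; 0 0 0 0.88 0.258 0.4 -0.2; 0 0 0 0.88 0.258 0.6 -0.2; 0 0 0 0.88 0.258 0.6 -0.2; 0 0 0 0.88 0.258 0.6 -0.2"}}

```text
time: 25.3
eef_pos: [0.6891, 0.1746, 0.2107]
tcp_rot: [0.754, 0.657, 0.001, 0.001]
contact_force: [0.0, -0.1, 1.0]
opening: 0.405
finger_force: 0.0
```

Call:
{"name": "send_rows", "arguments": {"moves": "0 0 0 0 -0.06 0 -0.2; 0 0 0 0 -0.12 -0.01 -0.2; 0 0 0 0 -0.18 -0.02 -0.2; 0 0 0 0 -0.24 -0.03 -0.2; 0 0 0 0 -0.3 -0.03 -0.2; 0 0 0 0 -0.36 -0.02 -0.2; 0 0 0 0 -0.41 0 -0.2; 0 0 0 0 -0.45 0.01 -0.2; 0 0 0 0 -0.48 0.02 -0.2; 0 0 0 0 -0.48 0.02 -0.2; 0 0 0 0 -0.48 0.02 -0.2"}}

```text
time: 26.68
eef_pos: [0.5937, 0.1886, 0.2055]
tcp_rot: [0.754, 0.657, 0.001, 0.0]
contact_force: [3.7, -0.4, 2.7]
opening: 0.402
finger_force: 1.8
```

Call:
{"name": "send_rows", "arguments": {"moves": "0 0 0 0 -0.02 0.005 -0.2; 0 0 0 0 -0.04 0.01 -0.2; 0 0 0 0 -0.04 0.01 -0.2"}}

```text
time: 27.05
eef_pos: [0.5846, 0.1897, 0.2023]
tcp_rot: [0.754, 0.657, -0.001, -0.001]
contact_force: [1.8, 0.7, 1.4]
opening: 0.398
finger_force: 1.4
```

Call:
{"name": "send_rows", "arguments": {"moves": "0 0 0 0 -0.02 0 -0.2; 0 0 0 0 -0.02 0 -0.2"}}

```text
time: 27.3
eef_pos: [0.5803, 0.1903, 0.2011]
tcp_rot: [0.754, 0.657, -0.001, -0.001]
contact_force: [4.0, 1.2, -2.1]
opening: 0.401
finger_force: 2.0
```

Call:
{"name": "send_rows", "arguments": {"moves": "0 0 0 0 -0.02 0 -0.2; 0 0 0 0 -0.02 0 -0.2"}}

```text
time: 27.55
eef_pos: [0.5787, 0.1903, 0.201]
tcp_rot: [0.754, 0.657, 0.001, 0.001]
contact_force: [11.6, 0.5, -7.4]
opening: 0.402
finger_force: 5.9
```

Call:
{"name": "send_rows", "arguments": {"moves": "0 0 0 0 -0.015 0 -0.2; 0 0 0 0 -0.015 0 -0.2"}}

```text
time: 27.8
eef_pos: [0.5786, 0.1904, 0.2009]
tcp_rot: [0.754, 0.657, 0.005, 0.004]
contact_force: [22.3, 0.4, -11.2]
opening: 0.397
finger_force: 10.4
```

Call:
{"name": "send_rows", "arguments": {"moves": "0 0 0 0 -0.015 0 -0.2; 0 0 0 0 -0.015 0 -0.2"}}

```text
time: 28.05
eef_pos: [0.5784, 0.1904, 0.2009]
tcp_rot: [0.754, 0.657, 0.008, 0.007]
contact_force: [30.7, 0.3, -18.0]
opening: 0.4
finger_force: 14.9
```

Call:
{"name": "send_rows", "arguments": {"moves": "0 0 0 0 0.075 0 -0.2; 0 0 0 0 0.075 0 -0.2; 0 0 0 0 0.075 -0.3 -0.2; 0 0 0 0 0.075 -0.6 -0.2; 0 0 0 0 0.075 -0.6 0.2; 0 0 0 0 0.075 -0.6 0.2"}}

```text
time: 28.8
eef_pos: [0.5852, 0.1898, 0.3223]
tcp_rot: [0.753, 0.658, -0.001, -0.001]
contact_force: [-1.0, 0.0, -0.6]
opening: 0.601
finger_force: 0.0
```

```bash
python3 -c "
from plan import *
plan([.5348,.3956,.20],-.137)
c=ctrl.read_camera('scene');cv2.imwrite('pics/s3.png',c['image'][:,:,::-1])"
```

```text
turn [-0.0004  0.0001  0.0002] shift [ 0.986 -0.387  0.612] rows 4 | now [0.5852 0.1898 0.3223] F [-1.   0.  -0.6] t 28.8 q [0.15 0.11 1.64 0.   1.39 0.28]
```

Call:
{"name": "send_rows", "arguments": {"moves": "0 0 0 0.986 -0.387 0 0.2; 0 0 0 0.986 -0.387 0 0.2; 0 0 0 0.986 -0.387 0.2 0.2; 0 0 0 0.986 -0.387 0.612 0.2; 0 0 0 0.986 -0.387 0.612 0.2; 0 0 0 0.986 -0.387 0.612 0.2; 0 0 0 0.986 -0.387 0.612 0.2"}}

```text
time: 29.72
eef_pos: [0.5368, 0.3951, 0.2011]
tcp_rot: [0.754, 0.657, -0.0, 0.0]
contact_force: [-0.5, -0.9, 0.9]
opening: 0.602
finger_force: 0.0
```

```bash
python3 -c "
from plan import *
N='pics/w6.png'
c=wrist(N)
im=cv2.imread(N)
p=np.array([.5348,.3956,.089])
print(wproj(N,p)); plan([.5348,.3956,.074],-.137)
pp=np.array([wproj(N,p+.014*np.array([np.cos(t),np.sin(t),0])) for t in np.linspace(0,6.28,60)])
cv2.polylines(im,[(pp*8).astype(np.int32)],True,(255,0,255),1,cv2.LINE_AA,3)
a=cv2.resize(im[130:330,180:400],None,fx=2.5,fy=2.5,interpolation=cv2.INTER_CUBIC)
b=cv2.resize(cv2.imread('pics/s3.png')[225:325,145:265],(240*2//2*1,200)); 
o=np.zeros((500,800,3),np.uint8);o[:,:550]=a;o[:200,555:795]=b
cv2.imwrite('pics/w6b.png',o)"
```

```text
[281.18120949 209.62850708]
turn [ 0.0004 -0.0002  0.    ] shift [-0.001 -0.015  0.643] rows 3 | now [0.5376 0.3953 0.2025] F [ 0.9 -0.1  0.1] t 29.8 q [ 0.48  0.3   1.64 -0.    1.2   0.62]
```

View pics/w6b.png

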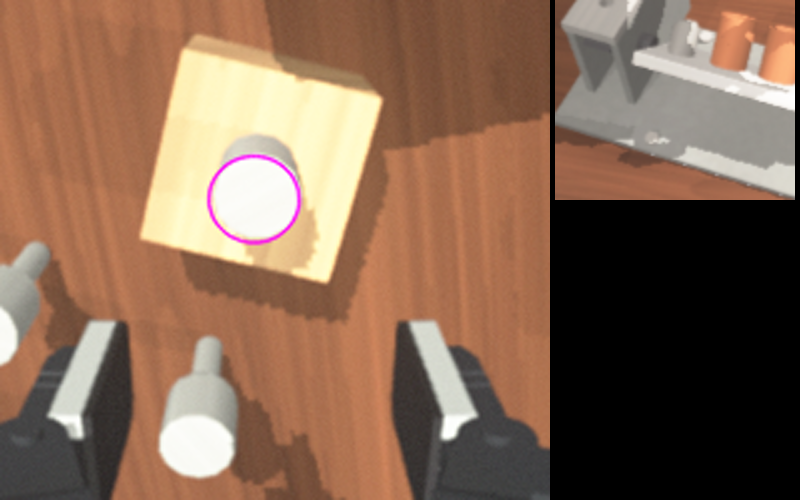

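The overlay matches the pin head at (254,199) in the stand, and the inset shows both couplings still on the tilted table. Gripping the pin.

Call:
{"name": "send_rows", "arguments": {"moves": "0 0 0 0 -0.012 0.2 0.2; 0 0 0 0 -0.012 0.4 0.2; 0 0 0 0 -0.012 0.64 0.2; 0 0 0 0 -0.012 0.64 0.2; 0 0 0 0 -0.012 0.64 0.2; 0 0 0 0 -0.012 0.64 -0.6; 0 0 0 0 -0.012 0.64 -0.6; 0 0 0 0 -0.012 0.64 -0.6; 0 0 0 0 -0.012 0.64 -0.6; 0 0 0 0 -0.012 0.64 -0.6; 0 0 0 0 -0.012 0.64 -0.6", "newtons": 50}}

```text
time: 31.15
eef_pos: [0.5362, 0.3967, 0.0763]
tcp_rot: [0.754, 0.657, 0.003, 0.001]
contact_force: [-0.4, -0.5, 6.6]
opening: 0.305
finger_force: 49.5
```

Call:
{"name": "send_rows", "arguments": {"moves": "0 0 0 0 0 -0.1 -0.6; 0 0 0 0 0 -0.3 -0.6; 0 0 0 0 0 -0.6 -0.6; 0 0 0 0 0 -1 -0.6; 0 0 0 0 0 -1 -0.6; 0 0 0 0 0 -1 -0.6"}}

```text
time: 31.9
eef_pos: [0.5343, 0.3959, 0.2744]
tcp_rot: [0.754, 0.657, 0.001, 0.0]
contact_force: [-0.0, -1.0, -1.3]
opening: 0.311
finger_force: 50.6
```

```bash
python3 -c "
from plan import *
plan([.5857,-.1942,.30],-.137)"
```

```text
turn [ 0.0004 -0.0003  0.0002] shift [-2.888  0.655 -0.131] rows 10 | now [0.5343 0.3959 0.2744] F [-0.  -1.  -1.3] t 31.9 q [ 0.49  0.24  1.58 -0.    1.32  0.62]
```

Call:
{"name": "send_rows", "arguments": {"moves": "0 0 0 -0.1 0.02 -0.2 -0.6; 0 0 0 -0.4 0.09 -0.2 -0.6; 0 0 0 -0.7 0.16 -0.2 -0.6; 0 0 0 -0.96 0.22 -0.2 -0.6"}}

```text
time: 32.4
eef_pos: [0.5501, 0.1973, 0.3083]
tcp_rot: [0.754, 0.657, -0.003, -0.002]
contact_force: [1.3, 0.5, -1.6]
opening: 0.308
finger_force: 50.7
```

Call:
{"name": "send_rows", "arguments": {"moves": "0 0 0 -0.3 0.07 0 -0.6; 0 0 0 -0.6 0.14 0 -0.6; 0 0 0 -0.96 0.22 0 -0.6"}}

```text
time: 32.78
eef_pos: [0.5667, 0.0129, 0.3084]
tcp_rot: [0.754, 0.657, -0.002, -0.003]
contact_force: [1.3, 0.2, -2.5]
opening: 0.306
finger_force: 50.7
```

Call:
{"name": "send_rows", "arguments": {"moves": "0 0 0 -0.3 0.07 0 -0.6; 0 0 0 -0.6 0.14 0 -0.6; 0 0 0 -0.8 0.18 0 -0.6; 0 0 0 -0.9 0.2 0 -0.6; 0 0 0 -0.95 0.21 0 -0.6; 0 0 0 -0.95 0.21 0 -0.6; 0 0 0 -0.95 0.21 0 -0.6; 0 0 0 -0.95 0.21 0 -0.6"}}

```text
time: 33.78
eef_pos: [0.5842, -0.1782, 0.3128]
tcp_rot: [0.753, 0.658, 0.0, 0.0]
contact_force: [0.1, 0.6, -1.4]
opening: 0.31
finger_force: 50.7
```

```bash
python3 -c "
from plan import *
plan([.5857,-.1942,.24],-.137)"
```

```text
turn [ 0.     -0.      0.0004] shift [-0.078  0.018  0.364] rows 2 | now [ 0.5842 -0.1782  0.3128] F [ 0.1  0.6 -1.4] t 33.8 q [-0.46  0.1   1.67  0.    1.37 -0.33]
```

Call:
{"name": "send_rows", "arguments": {"moves": "0 0 0 -0.078 0.018 0.1 -0.6; 0 0 0 -0.078 0.018 0.2 -0.6; 0 0 0 -0.078 0.018 0.3 -0.6; 0 0 0 -0.078 0.018 0.38 -0.6; 0 0 0 -0.078 0.018 0.38 -0.6; 0 0 0 -0.078 0.018 0.38 -0.6; 0 0 0 -0.078 0.018 0.38 -0.6"}}

```text
time: 34.65
eef_pos: [0.5862, -0.1956, 0.2379]
tcp_rot: [0.754, 0.657, 0.0, 0.001]
contact_force: [0.0, -0.8, -1.1]
opening: 0.31
finger_force: 50.7
```

```bash
python3 -c "
from plan import *
N='pics/w7.png'
c=wrist(N)
plan([.5857,-.1942,.24],-.137)
im=cv2.imread(N)
h=[.5857,-.1942,.149]; t=ctrl.get_state()['eef_pos']+[0,0,-.0713]
print(wproj(N,h),wproj(N,t),t)
for p,r in((h,.0075),(t,.006)):
  pp=np.array([wproj(N,p+r*np.array([np.cos(t),np.sin(t),0])) for t in np.linspace(0,6.28,60)])
  cv2.polylines(im,[(pp*8).astype(np.int32)],True,(255,0,255),1,cv2.LINE_AA,3)
cv2.imwrite('pics/w7b.png',cv2.resize(im[180:330,185:385],None,fx=4,fy=4,interpolation=cv2.INTER_CUBIC))"
```

```text
turn [0.0003 0.0001 0.0001] shift [ 0.006 -0.003 -0.011] rows 1 | now [ 0.5861 -0.1956  0.2378] F [ 0.1  0.2 -1.6] t 34.7 q [-0.49  0.17  1.73  0.    1.24 -0.35]
[282.64838247 217.68560098] [283.45654336 228.00259404] [ 0.5860899  -0.19555267  0.1665348 ]
```

View pics/w7b.png

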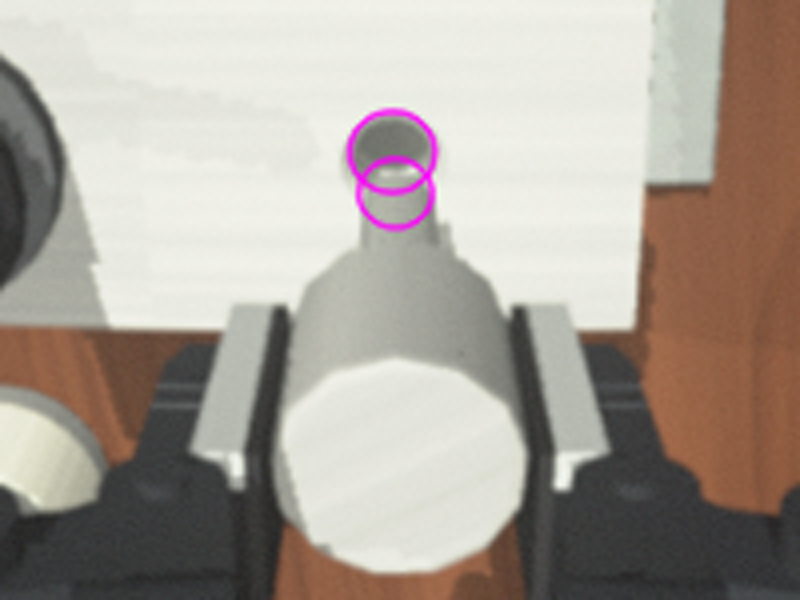

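The hole is at (394,154) and the pin tip at (399,197), within about 1 mm of the projections. A small correction, then a gentle descent.

Call:
{"name": "send_rows", "arguments": {"moves": "0 0 0 0.007 -0.006 0 -0.6; 0 0 0 0.007 -0.006 0.03 -0.6; 0 0 0 0.007 -0.006 0.06 -0.6; 0 0 0 0.007 -0.006 0.08 -0.6; 0 0 0 0.007 -0.006 0.1 -0.6; 0 0 0 0.007 -0.006 0.1 -0.6; 0 0 0 0.007 -0.006 0.1 -0.6"}}

```text
time: 35.58
eef_pos: [0.5846, -0.1938, 0.2167]
tcp_rot: [0.754, 0.657, 0.0, -0.0]
contact_force: [-0.4, 0.3, -1.1]
opening: 0.312
finger_force: 50.7
```

Call:
{"name": "send_rows", "arguments": {"moves": "0 0 0 0 0 0.02 -0.6; 0 0 0 0 0 0.03 -0.6; 0 0 0 0 0 0.03 -0.6"}}

```text
time: 35.95
eef_pos: [0.5845, -0.1939, 0.2103]
tcp_rot: [0.754, 0.657, -0.0, 0.0]
contact_force: [0.3, -1.4, -2.4]
opening: 0.309
finger_force: 50.6
```

Call:
{"name": "send_rows", "arguments": {"moves": "0 0 0 0 0 0.03 -0.6; 0 0 0 0 0 0.06 -0.6; 0 0 0 0 0 0.08 -0.6; 0 0 0 0 0 0.08 -0.6"}}

```text
time: 36.45
eef_pos: [0.5845, -0.194, 0.1939]
tcp_rot: [0.754, 0.657, -0.0, 0.0]
contact_force: [1.2, -1.7, -2.8]
opening: 0.309
finger_force: 50.6
```

Call:
{"name": "send_rows", "arguments": {"moves": "0 0 0 0 0 0.03 -0.6; 0 0 0 0 0 0.05 -0.6; 0 0 0 0 0 0.05 -0.6"}}

```text
time: 36.83
eef_pos: [0.5845, -0.1939, 0.184]
tcp_rot: [0.754, 0.657, -0.0, 0.0]
contact_force: [2.0, -2.7, -3.3]
opening: 0.308
finger_force: 50.6
```

Call:
{"name": "send_rows", "arguments": {"moves": "0 0 0 0 0 0.03 -0.6; 0 0 0 0 0 0.05 -0.6; 0 0 0 0 0 0.05 -0.6"}}

```text
time: 37.2
eef_pos: [0.5846, -0.194, 0.174]
tcp_rot: [0.754, 0.657, -0.0, 0.0]
contact_force: [1.9, -3.6, -2.3]
opening: 0.311
finger_force: 50.6
```

Call:
{"name": "send_rows", "arguments": {"moves": "0 0 0 0 0 0.02 -0.6; 0 0 0 0 0 0.02 -0.6"}}

```text
time: 37.45
eef_pos: [0.5847, -0.194, 0.1704]
tcp_rot: [0.754, 0.657, 0.0, 0.0]
contact_force: [2.3, -4.3, -2.6]
opening: 0.313
finger_force: 50.9
```

Call:
{"name": "send_rows", "arguments": {"moves": "0 0 0 0 0 0.015 -0.6; 0 0 0 0 0 0.015 -0.6"}}

```text
time: 37.7
eef_pos: [0.5848, -0.1941, 0.1703]
tcp_rot: [0.753, 0.658, -0.0, 0.0]
contact_force: [-3.0, -1.2, 9.1]
opening: 0.311
finger_force: 51.8
```

Call:
{"name": "send_rows", "arguments": {"moves": "0 0 0 0 0 -0.01 0.05; 0 0 0 0 0 -0.01 0.05; 0 0 0 0 0 -0.01 0.05; 0 0 0 0 0 -0.2 0.05; 0 0 0 0 0 -0.5 0.05; 0 0 0 0 0 -0.5 0.4; 0 0 0 0 0 -0.5 0.4; 0 0 0 0 0 -0.5 0.4"}}

```text
time: 38.7
eef_pos: [0.5836, -0.1933, 0.265]
tcp_rot: [0.754, 0.657, -0.001, -0.002]
contact_force: [0.2, 1.3, -0.7]
opening: 0.7
finger_force: 0.0
```

```bash
python3 -c "
from plan import *
plan([.5009,-.1825,.275],1.0)"
```

```text
turn [-0.0004 -0.0006 -0.1808] shift [-0.003 -0.417 -0.048] rows 7 | now [ 0.5836 -0.1933  0.265 ] F [ 0.2  1.3 -0.7] t 38.7 q [-0.48  0.14  1.71  0.    1.29 -0.35]
```

Call:
{"name": "send_rows", "arguments": {"moves": "0 0 -0.181 -0.003 -0.417 -0.05 0.4; 0 0 -0.181 -0.003 -0.417 -0.05 0.4; 0 0 -0.181 -0.003 -0.417 -0.05 0.4; 0 0 -0.181 -0.003 -0.417 -0.05 0.4; 0 0 -0.181 -0.003 -0.417 -0.05 0.4; 0 0 -0.181 -0.003 -0.417 -0.05 0.4; 0 0 -0.181 -0.003 -0.417 -0.05 0.4; 0 0 -0.181 -0.003 -0.417 -0.05 0.4; 0 0 -0.181 -0.003 -0.417 -0.05 0.4"}}

```text
time: 39.83
eef_pos: [0.5017, -0.183, 0.2772]
tcp_rot: [0.282, 0.959, 0.0, -0.0]
contact_force: [-0.0, -0.0, 0.7]
opening: 0.697
finger_force: 0.0
```

```bash
python3 -c "
from plan import *
N='pics/w8.png'
c=wrist(N)
plan([.5009,-.1825,.193],1.0)
im=cv2.imread(N)
for z in (.205,.173):
  p=np.array([.5009,-.1825,z]); r=.02 if z>.2 else .024
  print(wproj(N,p))
  pp=np.array([wproj(N,p+r*np.array([np.cos(t),np.sin(t),0])) for t in np.linspace(0,6.28,60)])
  cv2.polylines(im,[(pp*8).astype(np.int32)],True,(255,0,255),1,cv2.LINE_AA,3)
cv2.imwrite('pics/w8b.png',cv2.resize(im[120:360,130:430],None,fx=2.5,fy=2.5,interpolation=cv2.INTER_CUBIC))"
```

```text
turn [-0.     -0.0001 -0.    ] shift [ 0.005 -0.     0.421] rows 2 | now [ 0.5018 -0.183   0.2773] F [ 0.2 -0.  -0.3] t 39.9 q [-0.54 -0.05  1.89  0.    1.31 -1.54]
[286.88036293 227.49798213]
[286.54292568 212.83440003]
```

View pics/w8b.png

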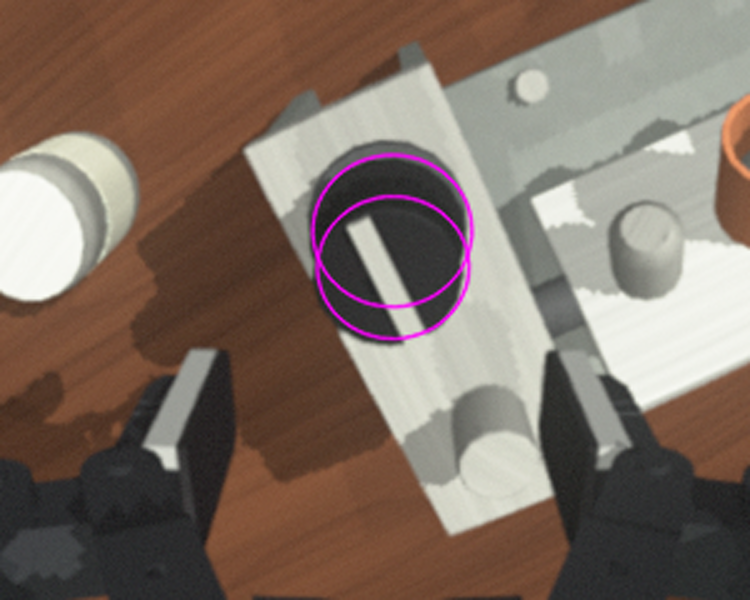

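The knob top is centred at (390,273), on the overlay to within about 1 mm. The pin head is down at (500,465). Gripping the knob.

Call:
{"name": "send_rows", "arguments": {"moves": "0 0 0 0.005 0 0.2 0.4; 0 0 0 0.005 0 0.35 0.4; 0 0 0 0.005 0 0.41 0.4; 0 0 0 0.005 0 0.41 0.4; 0 0 0 0.005 0 0.41 -0.4; 0 0 0 0.005 0 0.41 -0.4; 0 0 0 0.005 0 0.41 -0.4; 0 0 0 0.005 0 0.41 -0.4; 0 0 0 0.005 0 0.41 -0.4; 0 0 0 0.005 0 0.41 -0.4", "newtons": 60}}

```text
time: 41.12
eef_pos: [0.5018, -0.1829, 0.1962]
tcp_rot: [0.281, 0.96, -0.0, 0.001]
contact_force: [2.0, -1.5, 4.4]
opening: 0.446
finger_force: 60.0
```

Call:
{"name": "send_rows", "arguments": {"moves": "0 0 0 0 0 0.025 -0.4; 0 0 0 0 0 0.05 -0.4; 0 0 0 0 0 0.05 -0.4; 0 0 0 0 0 0.05 -0.4"}}

```text
time: 41.62
eef_pos: [0.502, -0.183, 0.1876]
tcp_rot: [0.281, 0.96, -0.0, 0.001]
contact_force: [1.1, 0.5, 10.1]
opening: 0.451
finger_force: 61.1
```

Call:
{"name": "send_rows", "arguments": {"moves": "0 0 0 0 0 0.015 -0.4; 0 0 0 0 0 0.015 -0.4; 0 0 0 0 0 0.015 -0.4"}}

```text
time: 42.0
eef_pos: [0.5022, -0.1831, 0.1874]
tcp_rot: [0.281, 0.96, -0.0, 0.001]
contact_force: [-4.9, 3.1, 20.3]
opening: 0.45
finger_force: 62.1
```

Call:
{"name": "send_rows", "arguments": {"moves": "0 0 0 0 0 0.012 -0.4; 0 0 0 0 0 0.012 -0.4; 0 0 0 0 0 0.012 -0.4"}}

```text
time: 42.38
eef_pos: [0.5024, -0.1832, 0.1873]
tcp_rot: [0.281, 0.96, -0.001, 0.001]
contact_force: [-8.3, 5.1, 28.6]
opening: 0.446
finger_force: 62.9
```

Call:
{"name": "send_rows", "arguments": {"moves": "0 0 0.02 0 0 0 -0.4; 0 0 0.045 0 0 0 -0.4; 0 0 0.07 0 0 0 -0.4; 0 0 0.095 0 0 0 -0.4; 0 0 0.12 0 0 0 -0.4; 0 0 0.145 0 0 0 -0.4; 0 0 0.17 0 0 0 -0.4; 0 0 0.2 0 0 0 -0.4; 0 0 0.2 0 0 0 -0.4"}}

```text
time: 43.5
eef_pos: [0.5013, -0.1835, 0.1873]
tcp_rot: [0.792, 0.611, -0.001, 0.001]
contact_force: [-11.2, 3.8, 29.6]
opening: 0.446
finger_force: 62.9
```

Call:
{"name": "send_rows", "arguments": {"moves": "0 0 0.025 0 0 0 -0.4; 0 0 0.05 0 0 0 -0.4; 0 0 0.075 0 0 0 -0.4; 0 0 0.1 0 0 0 -0.4; 0 0 0.125 0 0 0 -0.4; 0 0 0.14 0 0 0 -0.4; 0 0 0.155 0 0 0 -0.4; 0 0 0.155 0 0 0 -0.4"}}

```text
time: 44.5
eef_pos: [0.5011, -0.1829, 0.1873]
tcp_rot: [0.985, 0.17, -0.001, 0.0]
contact_force: [-13.3, 5.2, 31.4]
opening: 0.452
finger_force: 63.0
```

```bash
python3 -c "
from plan import *
plan([.5009,-.1825,.193],1.0);print(ctrl.get_state()['wrist_torque'])"
```

```text
turn [-4.000e-04  1.000e-04 -3.548e-01] shift [-0.    -0.002 -0.028] rows 12 | now [ 0.5011 -0.1829  0.1873] F [-13.3   5.2  31.4] t 44.5 q [-0.54  0.03  1.98 -0.    1.14  0.69]
[ 1.11093378  2.11226254 -0.06525724]
```

Call:
{"name": "send_rows", "arguments": {"moves": "0 0 0.012 0 0 0 -0.4; 0 0 0.012 0 0 0 -0.4"}}

```text
time: 44.75
eef_pos: [0.5011, -0.1828, 0.1873]
tcp_rot: [0.991, 0.133, -0.001, 0.0]
contact_force: [-12.2, 5.9, 31.4]
opening: 0.451
finger_force: 63.0
```

```bash
python3 -c "
from plan import *
plan([.5009,-.1825,.193],1.0);print(ctrl.get_state()['wrist_torque'])"
```

```text
turn [-4.000e-04  2.000e-04 -3.667e-01] shift [-0.    -0.002 -0.029] rows 13 | now [ 0.5011 -0.1828  0.1873] F [-12.2   5.9  31.4] t 44.8 q [-0.54  0.03  1.98 -0.    1.14  0.77]
[1.1856842  2.13105003 0.08193423]
```

Call:
{"name": "send_rows", "arguments": {"moves": "0 0 0.012 0 0 0 -0.4; 0 0 0.012 0 0 0 -0.4"}}

```text
time: 45.0
eef_pos: [0.501, -0.1828, 0.1873]
tcp_rot: [0.995, 0.099, -0.002, 0.001]
contact_force: [-11.9, 6.8, 32.6]
opening: 0.452
finger_force: 63.0
```

```bash
python3 -c "
from plan import *
plan([.5009,-.1825,.193],1.0);print(ctrl.get_state()['wrist_torque'])"
```

```text
turn [-0.0005  0.0005 -0.3775] shift [-0.    -0.001 -0.029] rows 13 | now [ 0.501  -0.1828  0.1873] F [-11.9   6.8  32.6] t 45.0 q [-0.54  0.03  1.98 -0.    1.14  0.83]
[1.22145972 2.06829701 1.51381724]
```

Call:
{"name": "send_rows", "arguments": {"moves": "0 0 0 0 0 -0.02 -0.4; 0 0 0 0 0 -0.02 -0.4; 0 0 0 0 0 -0.02 0.3; 0 0 0 0 0 -0.02 0.3; 0 0 0 0 0 -0.02 0.3; 0 0 0 0 0 -0.2 0.3; 0 0 0 0 0 -0.4 0.3; 0 0 0 0 0 -0.7 0.3; 0 0 0 0 0 -0.7 0.3; 0 0 0 0 0 -0.7 0.3"}}

```text
time: 46.25
eef_pos: [0.5007, -0.1824, 0.3192]
tcp_rot: [0.995, 0.095, -0.001, -0.0]
contact_force: [-0.5, 0.8, -0.2]
opening: 0.649
finger_force: 0.0
```

```bash
python3 -c "
from plan import *
N='pics/w9.png'
c=wrist(N)
a=cv2.imread(N)[110:350,150:410]
s=ctrl.read_camera('scene')['image'][180:330,140:340,::-1]
o=np.zeros((480,800,3),np.uint8);o[:,:400]=cv2.resize(a,None,fx=2,fy=2)[:,60:460];o[:300,400:]=cv2.resize(s,None,fx=2,fy=2)
cv2.imwrite('pics/w9b.png',o);print(ctrl.get_state()['eef_pos'])"
```

```text
[ 0.50019229 -0.18211669  0.31765042]
```

View pics/w9b.png

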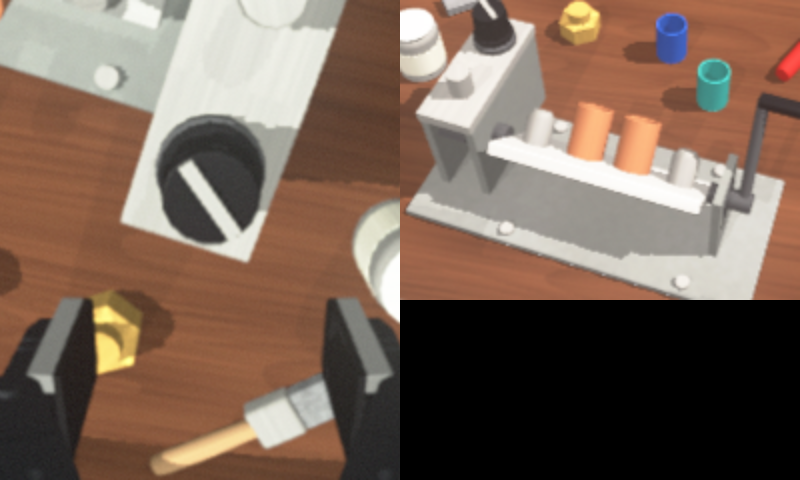

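The last picture shows the knob bar at (188,170)–(235,238), turned about 2.3 rad clockwise. The pin head sits on the tower, and both couplings are on their posts on the tilted table. Handing in.

```bash
python3 -c "
from plant import ctrl
print(ctrl.sign_off())"
```

```text
the job is handed in; nothing more can be done
None
```

The job is done and handed in: both copper couplings are seated on posts 1 and 2, the table is at its tilted stop, the pin is home in the tower, and the lock knob is turned clockwise to its stop; I did not measure its height after letting go.

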